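# Catch the sample tray on the roller lane

## Robot

A 6-joint arm with a two-finger parallel gripper is mounted at the origin on the work surface. World frame = base frame: x ahead of the robot, y to its left, z up, the work surface at z = 0. Lengths are in mm, angles in rad, forces in N, time in s.
With the tool pointing down it reaches from about 350 to 725 mm from the base axis. Payload 6 kg.
Tool frame: the origin (TCP) lies at the very end of the fingers, on their centre line; the grasp point (between the pads) lies 19 mm behind it; z points along the fingers, y is the line along which they close (so a half turn about z gives the same grasp; the last joint's range is limited). The gripper opens to 85 mm and grips with 20 to 120 N. Pads are 22 mm wide; open, the fingers measure 114 mm over their backs; the gripper's body (76 mm by 85 mm) begins 54 mm behind the grasp point. The pads swing forward as they close: fully open they stand 13 mm farther back than shut.
Start: joints at [1.631, 0.04, 0.085, 0, -1.615, -0.334], TCP at [162.209, 577.635, 231.261] pointing down, gripper open.
Joint ranges: [-2.56, 2.56], [-1.29, 2.01], [-1.08, 1.49], [-3.29, 1.98], [-2.81, -0.18], [-2.99, 2.99]. Speed limits (rad/s): [2.57, 2.57, 3.01, 3.14, 3.14, 3.14].

## Interface

Orientations are given as a unit quaternion [w, x, y, z].
In Python, from station import manip gives the robot as it stands. The module is installed in compiled form; this text tells all that it offers.
- The arm moves only by the tool jog_arm, never from a script. Its argument "moves" is a list that holds one entry, the list of rows, each a list of 7 numbers: the shift along the tool's x, y, z scaled (see below), then the turn, a rotation vector about the tool's x, y, z scaled (see below), then the opening, from 0 (shut) to 1 (fully open). In form: [[[tx, ty, tz, rx, ry, rz, fingers], ...]]. A call has 1 to 10 rows; each row is the pose to reach, as a shift and turn from the pose commanded when the call began, along the tool's axes at that moment; what a row does not reach only later rows make up. The controller multiplies each number of a shift by 40 cm and each number of a turn by 30 degrees. A row lasts 1/8 s, in which the tool goes at most 62.5 mm and 10.7 degrees, less where a joint would pass 70% of its speed; a pose out of reach is approached as far as the arm can. A call with a number of a shift or a turn outside -1 to 1 is refused whole. A call with a gripper value outside its range is refused whole. The fingers move at their own pace and stop on an object; "newtons" is the grip in N (left out, the last holds). Time passes only in rows, so rows that repeat a pose let the fingers close. It gives the time, the measured TCP pose, the force, the opening and the grip force at its end, in the units of the state.
- manip.get_state(): the state, without advancing time (a new reading comes with each control period).
- manip.read_camera(name): name is "side" or "top"; returns a dict with "image" (420x560x3 uint8, blue, green, red), "mtx" (3x3 intrinsics, pixels), "distortion" ([k1, k2, p1, p2, k3] as OpenCV has them; the pictures are not rectified), "rvec" (rotation vector, rad) and "tvec" (3), from world to camera coordinates, as OpenCV has them. Camera axes: x right, y down, z forward; pixel columns grow to the right and rows downward; lengths in mm; the calibration is good to about 2 mm. A picture is of the moment at which its call begins. There is no depth.
- manip.close_job(): hands the job in; it is judged then, once.
The state is a dict: "clock": time; "qpos": joint angles; "qvel": joint speeds; "joint_efforts": joint torques, N m; "eef_pos": TCP position; "orientation": TCP orientation; "force": force on the tool from outside, world axes, zero at the start; "ft_torque": the same for the moment, N m; "finger_gap": finger opening in mm; "grip_force": force on a finger pad.
Only numpy, scipy, OpenCV 4.12 (cv2) and the standard library are available. Lean on these libraries where they do the work, as an engineer would, in place of code of your own. Each camera call takes 0.05 s, during which the arm holds its last target. There are 200 camera calls.

## Task

Throw the release lever at the pick-up end of the roller lane fully over so that the waiting tray of standing sample tubes rolls off, catch the tray with the gripper on its way down and bring it to a standstill well short of the padded end tabs, so gently that no tube falls over, and keep it still for a second. Then ease it down until it rests softly against both end tabs and let go; the tray stays on its lane all the time, the tubes upright in it, and nothing else on the bench is disturbed.

Things in the scene. Friction and masses are not known exactly. Their poses are not given: they have to be found in the camera images.
- ramp: Fixed roller lane: two rails of small white wheels, 24 mm wide, 57 mm either side of its middle, sloping 0.067 rad, between steel guides (faces 77 and 81 mm from the middle, tops 25 mm above the rails); sheet 21 mm below the rail tops. Origin on the table under the lane; x across, away from the robot, y uphill, z up. A white hatch frame, 240 mm tall, closes the high end.
- lip: Two steel end tabs with rubber pads at the rails' low end. Origin midway, level with the rail tops, in the pads' uphill face (ramp frame x 0, y -220, z 60 mm); y uphill along the rails, z square to them, x across. Tabs 40 mm high, 47 to 77 mm either side of the middle; the 94 mm between is open for fingers. Rails end 35 mm beyond. A tray resting on the tabs has its origin at y 0, z 0.
- tray: Grey open tray, 144 mm across (x), 150 long (y, uphill), 45 tall, walls 4, floor 8 mm above the rails, nominal 0.40 kg without tubes. Origin level with the rail tops, mid front (downhill) outer face. Starts at y 400 mm in the lip frame; freed, it gains 0.13 to 0.2 m/s2 (rolling resistance about 0.05 of its weight, differs from run to run) and would reach the tabs at 0.32 to 0.4 m/s.
- tube0: Near one of three capped sample tubes standing loose on the tray floor: 30 mm diameter with a 25 mm foot, 125 mm tall, 60 g, origin at its underside; its axis leans 0.067 rad downhill like the lane. It stands 43 mm from the middle towards the robot, 105 mm behind the tray's front. A sudden change of the tray's speed by more than about 0.1 m/s topples it.
- tube1: Middle tube, the same kind, 120 mm behind the tray's front.
- tube2: Far tube, the same kind, 43 mm from the middle away from the robot, 105 mm behind the tray's front.
- lever (a joint): Release lever angle (rad): 0 at the start, leaning 0.5 rad downhill of vertical; swings uphill to its stop at 1.0 and stays where left; friction 0.12 N m. A rod ties it to the separator plate in front of the tray, 80 mm wide, 20 mm above the rails, which drops 26 mm in proportion as the lever goes from 0 to 1; the tray is freed at about 0.7.
- lever_knob (a point): Centre of the lever's black ball knob, 22 mm diameter, on the robot's side of the lane at the low end. The lever, a 6 by 14 mm steel bar, turns in the upright plane along the lane about a pivot at x -108, y -190, z 45 mm in the ramp's frame; the knob is 75 mm from the pivot.
- spare: White jar with blue cap, 66 mm diameter, 130 mm tall, on the table on the robot's side of the lane, origin at its underside. To be left alone.
- tube_rack: Green tube rack, 168 by 72 mm, 90 mm tall with its tubes, beyond the low end of the lane, origin at its underside. To be left alone.
- tip_box: Box of pipette tips, 87 by 122 mm, 72 mm tall, on the right of the table, origin at its underside. To be left alone.
- pipette: Pipette lying on the table between robot and lane, 237 mm long, origin under it on the table. To be left alone.
There are look-alikes about, which are no part of the job. What is shaped like the tray but green is not meant.

How it is judged (in metres and radians):
On the way, in this order (a step that is already met when the one before it is completed fails the run):
1. the lever is thrown fully over and the tray rolls freely down the lane (value of joint lever above 0.85 rad and linear speed of tray above 0.06 m/s and y of tray in the frame of lip below 0.385 m and contact force between the fingers and tray below 0.05 N), for 0.1 s.
2. the tray is caught and kept still, at least 15 mm clear of the end tabs (linear speed of tray below 0.03 m/s and y of tray in the frame of lip between 0.015 and 0.36 m), for 0.5 s.
At the end, for the whole second after the job is handed in: The tray is at rest (under 0.02 m/s) on both rails, within 8 mm of the end tabs and square to them within 0.08 rad, the three tubes standing upright on its floor (tilt under 0.2 rad) and the lever thrown over (above 0.85 rad) (y of tray in the frame of lip between -0.006 and 0.008 m and z of tray in the frame of lip between -0.006 and 0.006 m and angle between the x axis of tray and the x axis of lip, either way round below 0.08 rad and linear speed of tray below 0.02 m/s and value of joint lever above 0.85 rad and angle between each of tube0, tube1, tube2's own z axis and vertical below 0.2 rad and z of each of tube0, tube1, tube2 in the frame of tray below 0.02 m); the robot touches nothing.
It fails at once if a tube falls over (tilts more than 0.35 rad) or leaves the tray (angle between any of tube0, tube1, tube2's own z axis and vertical above 0.35 rad or z of any of tube0, tube1, tube2 in the frame of tray above 0.04 m).
It fails at once if the tray runs onto the end tabs at more than 0.12 m/s (y of tray in the frame of lip below 0.015 m and linear speed of tray above 0.12 m/s).
It fails at once if the tray is lifted off its rails or leaves the lane (z of tray in the frame of lip above 0.02 m or z of tray in the frame of lip below -0.02 m or y of tray in the frame of lip below -0.03 m).
It fails at once if another thing on the bench is moved by more than 15 mm (distance of any of spare, tube_rack, tip_box, pipette from where it was at the start of the episode above 0.015 m).
It also fails if it takes over 34 s, if anything falls off the work surface, if the arm or the gripper's body presses on something with over 40 N, if the wrist force passes 120 N, or if a joint passes its speed limit or range.

## Working session

There is one attempt and no reset: what is moved stays moved. The work goes in short steps, Python scripts to look and compute and a tool call to move; the robot and the scene stay as the last step left them, time stands still between calls to the robot, and variables do not carry over. Pictures are saved under pics/ and viewed, at most 10 in all, crops included, and the job is handed in when it is done.

Besides the shell and the picture viewer there is one more tool, called after "Call:" by a JSON object that holds its "method" and its "body". jog_arm: Moves the arm, as the interface text tells. Shifts and turns lie within -1 to 1; 1 stands for 40 cm of shift or 30 degrees of turn. Its arguments: {"type":"object","properties":{"moves":{"type":"array","items":{"type":"array","items":{"type":"array","items":{"type":"number","minimum":-1,"maximum":1}}}},"newtons":{"type":"number"}},"required":["moves"]}

```bash
mkdir -p pics
cat > h.py <<'E'
from station import manip
import cv2, numpy as np
def cam(n):
    c=manip.read_camera(n); c={k:np.array(v) for k,v in c.items()}
    c['R']=cv2.Rodrigues(c['rvec'].astype(float))[0]; c['t']=c['tvec'].astype(float).reshape(3); return c
def ray(c,uv):
    p=cv2.undistortPoints(np.array([[uv]],float),c['mtx'].astype(float),c['distortion'].astype(float))[0,0]
    return -c['R'].T@c['t'], c['R'].T@np.array([p[0],p[1],1])
def onz(c,uv,z):
    o,d=ray(c,uv); return o+d*(z-o[2])/d[2]
def tri(c1,u1,c2,u2):
    o1,d1=ray(c1,u1);o2,d2=ray(c2,u2)
    s=np.linalg.lstsq(np.c_[d1,-d2],o2-o1,rcond=None)[0]
    a,b=o1+d1*s[0],o2+d2*s[1]; return (a+b)/2,np.linalg.norm(a-b)
def proj(c,P):
    return cv2.projectPoints(np.array(P,float).reshape(-1,3),c['rvec'].astype(float),c['tvec'].astype(float),c['mtx'].astype(float),c['distortion'].astype(float))[0][:,0]
E
python3 - <<'E'
from h import *
for n in('side','top'):
    c=cam(n); cv2.imwrite(f'pics/{n}0.png',c['image']); np.savez(f'{n}0.npz',**c); print(n,-c['R'].T@c['t'],c['R'][2])
print(manip.get_state())
E
```

```text
side [ 561.56809746  875.28870879 1025.15248665] [ 0.04053337 -0.67458541 -0.73708315]
top [ 446.51572507   34.76488981 1175.57039977] [ 0.15123627 -0.02422461 -0.98820077]
{'clock': 0.1, 'qpos': array([ 1.63067774e+00,  4.07486563e-02,  8.39384093e-02, -4.01565424e-04,
       -1.61549865e+00, -3.33716792e-01]), 'qvel': array([-0.00040471, -0.00137963,  0.00263712,  0.00243392,  0.00127935,
        0.00185295]), 'joint_efforts': array([-5.07602555e-03, -3.69348049e+01,  3.48281693e+01,  6.95165634e+00,
       -4.61008385e-03, -2.13776687e-06]), 'eef_pos': array([162.09705186, 577.39122005, 230.39705565]), 'orientation': array([ 7.80905840e-04,  9.90642308e-01, -1.36481522e-01, -4.88401215e-05]), 'force': array([-0.27198137,  0.46022284,  0.58466476]), 'ft_torque': array([ 0.02796792,  0.00511292, -0.01704066]), 'grip_force': 0.0, 'finger_gap': 85.33787587862308}
```

View pics/side0.png

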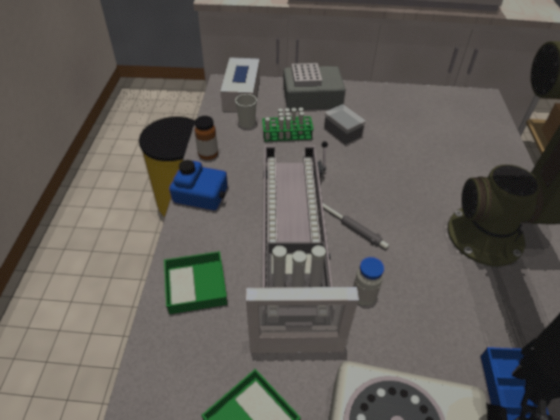

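View pics/top0.png

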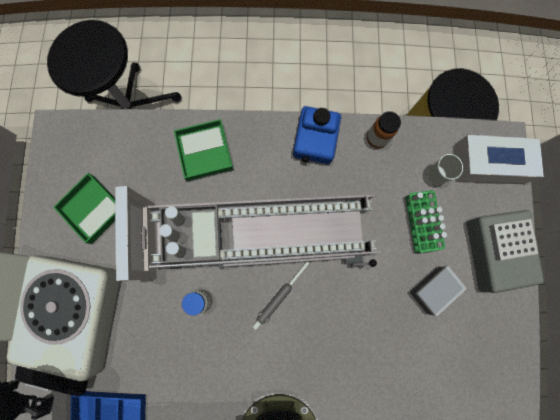

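The side view looks down the lane from its high end: knob at about (324,144), tabs at about (270,152) and (310,152). In the top view the lane runs left (high) to right (low), tabs at about (368,203) and (372,248), knob at (373,262), and the grey tray with three tubes at x 150–218. The green trays at (205,150) and (88,208) are look-alikes; the grey one on the lane is the one that is meant. I'll enlarge the low end.

Run:
```python
import cv2,numpy as np
t=np.load('top0.npz')['image'];s=np.load('side0.npz')['image']
a=cv2.resize(t[185:285,110:390],None,fx=2.85,fy=2.85,interpolation=cv2.INTER_CUBIC)
b=cv2.resize(s[130:230,240:350],None,fx=3,fy=3,interpolation=cv2.INTER_CUBIC)
d=cv2.resize(t[190:280,330:390],None,fx=3.3,fy=3.3,interpolation=cv2.INTER_CUBIC)
o=np.zeros((600,800,3),np.uint8);o[:a.shape[0],:a.shape[1]]=a[:,:800];o[290:290+300,:330]=b;o[290:290+d.shape[0],400:400+d.shape[1]]=d
cv2.imwrite('pics/crop1.png',o)
```

```text
(no output)
```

View pics/crop1.png

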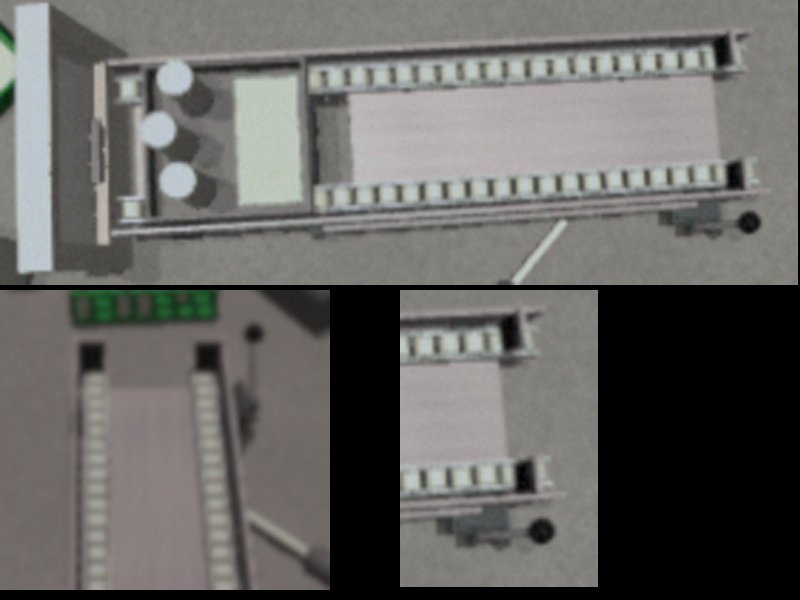

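The crop shows the grey tray with white label and three white-capped tubes, so that is the one meant. It also shows the two dark pads and the black knob at top (373,262) and side (324,144). I'll measure the lane pose by casting rays.

Run:
```python
from h import *
t=dict(np.load('top0.npz'));s=dict(np.load('side0.npz'))
def blob(c,box,f):
    x0,y0,x1,y1=box;m=f(c['image'][y0:y1,x0:x1].astype(int)).astype(np.uint8)
    n,l,st,ce=cv2.connectedComponentsWithStats(m);i=1+np.argmax(st[1:,4]);return ce[i]+[x0,y0],st[i]+[x0,y0,0,0,0]
dark=lambda th:(lambda I:I.max(2)<th)
kt,_=blob(t,(366,254,382,270),dark(55));ks,_=blob(s,(318,138,331,150),dark(50))
K=tri(t,kt,s,ks);print('knob',kt,ks,K, 'top on z110.8',onz(t,kt,110.8))
for nm,c,boxes in(('top',t,((355,192,375,212),(360,238,378,254))),('side',s,((262,142,278,162),(301,142,317,162)))):
    P=[]
    for b in boxes:
        ce,st=blob(c,b,dark(50 if nm=='side' else 45)); P.append(onz(c,ce,80)); print(nm,ce,st,P[-1])
    d=P[0]-P[1]; print(np.linalg.norm(d[:2]),np.arctan2(d[1],d[0]),(P[0]+P[1])/2)
# tube caps & tray
for b in((160,205,180,222),(158,223,174,240),(164,240,182,257)):
    ce,st=blob(t,b,lambda I:I.min(2)>150);z=60+(400+110)*.067+8+125;print('tube',ce,st,onz(t,ce,z))
# jar, pipette, rack
for n,b in(('jar',(178,285,212,320)),):
    ce,st=blob(t,b,lambda I:I[...,0]-I[...,2]>60);print(n,st,onz(t,ce,130))
# predicted check
a=K[0]
```

```text
knob [372.15789474 262.78947368] [324.15789474 144.15789474] (array([ 481.14208525, -240.23403887,  109.903346  ]), np.float64(1.6002450505165333)) top on z110.8 [ 480.31951378 -239.89180873  110.8       ]
top [362.81818182 202.29545455] [360 198   6  10  44] [ 649.13255908 -224.16261248   80.        ]
top [367.2972973  246.24324324] [365 242   5   9  37] [ 526.5256713  -234.85179796   80.        ]
123.07196113298139 0.08696270153759121 [ 587.82911519 -229.50720522   80.        ]
side [269.89655172 151.93103448] [267 148   7   9  58] [ 650.78217588 -224.20921828   80.        ]
side [309.10344828 151.93103448] [306 148   7   9  58] [ 527.03672453 -234.37771949   80.        ]
124.16253520225266 0.08198851969859597 [ 588.90945021 -229.29346888   80.        ]
tube [170.84210526 210.95488722] [165 205  15  13 133] [591.79141822 271.33741252 227.17      ]
tube [163.55629139 230.20529801] [158 223  14  17 151] [545.25777167 286.28880026 227.17      ]
tube [171.74796748 247.80487805] [166 242  13  13 123] [503.98845764 264.49269204 227.17      ]
jar [182 293  22  22 394] [368.77312856 227.79183056 130.        ]
```

Call:
{"method": "jog_arm", "body": {"moves": [[[0, 0, -0.12, 0, 0, 0.1, 0], [0, 0, -0.24, 0, 0, 0.2, 0], [0.09, 0.09, -0.24, 0, 0, 0.3, 0], [0.18, 0.18, -0.24, 0, 0, 0.4, 0], [0.28, 0.27, -0.24, 0, 0, 0.5, 0], [0.38, 0.36, -0.24, 0, 0, 0.6, 0], [0.48, 0.45, -0.24, 0, 0, 0.7, 0], [0.57, 0.54, -0.24, 0, 0, 0.8, 0], [0.66, 0.62, -0.24, 0, 0, 0.9, 0], [0.74, 0.7, -0.24, 0, 0, 1, 0]]]}}

```text
clock: 1.35
eef_pos: [371.9, 226.5, 327.1]
orientation: [0.0, 0.921, -0.389, -0.0]
force: [0.2, 1.0, -0.2]
finger_gap: 0.3
grip_force: 0.0
```

Call:
{"method": "jog_arm", "body": {"moves": [[[0.09, 0.05, 0, 0, 0, 0.12, 0], [0.18, 0.1, 0, 0, 0, 0.25, 0], [0.27, 0.15, 0, 0, 0, 0.37, 0], [0.36, 0.2, 0, 0, 0, 0.5, 0], [0.45, 0.25, 0.02, 0, 0, 0.62, 0], [0.54, 0.3, 0.04, 0, 0, 0.75, 0], [0.63, 0.35, 0.07, 0, 0, 0.88, 0], [0.72, 0.4, 0.1, 0, 0, 1, 0]]]}}

```text
clock: 2.35
eef_pos: [458.2, -91.2, 286.7]
orientation: [-0.0, 0.789, -0.614, -0.0]
force: [1.1, 1.2, -0.7]
finger_gap: 0.1
grip_force: 0.0
```

Run:
```python
from h import *
from scipy.spatial.transform import Rotation as Ro
s=manip.get_state();q=s['orientation'];R=Ro.from_quat([q[1],q[2],q[3],q[0]]).as_matrix();print(s['eef_pos'],q);print(R.round(4),s['qpos'])
th=.0815;print('turn deg about tool z to y=-ex:',np.degrees(np.arctan2(-np.sin(th),-np.cos(th))-np.arctan2(R[1,1],R[0,1]))*-1)
print(R.T@(np.array([484.4,-282,200])-s['eef_pos'])/400)
```

```text
[458.21970872 -91.15740189 286.68466227] [-8.44648045e-06  7.89031976e-01 -6.14352118e-01 -1.27146343e-04]
[[ 2.451e-01 -9.695e-01 -2.000e-04]
 [-9.695e-01 -2.451e-01  2.000e-04]
 [-2.000e-04  1.000e-04 -1.000e+00]] [ 2.37551436e-01 -3.01424233e-01 -1.23196208e-01 -2.12945691e-04
 -1.74916937e+00  1.00779239e-02]
turn deg about tool z to y=-ex: 9.520675949498944
[0.47863902 0.0534747  0.2166183 ]
```

Call:
{"method": "jog_arm", "body": {"moves": [[[0.1, 0.01, 0.05, 0, 0, 0.1, 0], [0.2, 0.02, 0.1, 0, 0, 0.2, 0], [0.3, 0.03, 0.15, 0, 0, 0.317, 0], [0.4, 0.045, 0.2, 0, 0, 0.317, 0], [0.48, 0.053, 0.25, 0, 0, 0.317, 0], [0.48, 0.053, 0.33, 0, 0, 0.317, 0], [0.48, 0.053, 0.41, 0, 0, 0.317, 0], [0.48, 0.053, 0.46, 0, 0, 0.317, 0], [0.48, 0.053, 0.46, 0, 0, 0.317, 0]]]}}

```text
clock: 3.48
eef_pos: [484.3, -280.8, 101.8]
orientation: [0.001, 0.736, -0.677, -0.001]
force: [-0.7, 0.4, -0.3]
finger_gap: -0.0
grip_force: 0.0
```

Run:
```python
from h import *
s=manip.get_state();print(s['eef_pos'],s['orientation'],s['force'])
c=cam('side');cv2.imwrite('pics/s1.png',cv2.resize(c['image'][100:250,230:390],None,fx=4,fy=4,interpolation=cv2.INTER_CUBIC))
```

```text
[ 484.27179465 -280.80090663  101.83550853] [ 0.00073825  0.73614816 -0.67681879 -0.00129298] [-0.69765426  0.37793728 -0.28886503]
```

View pics/s1.png

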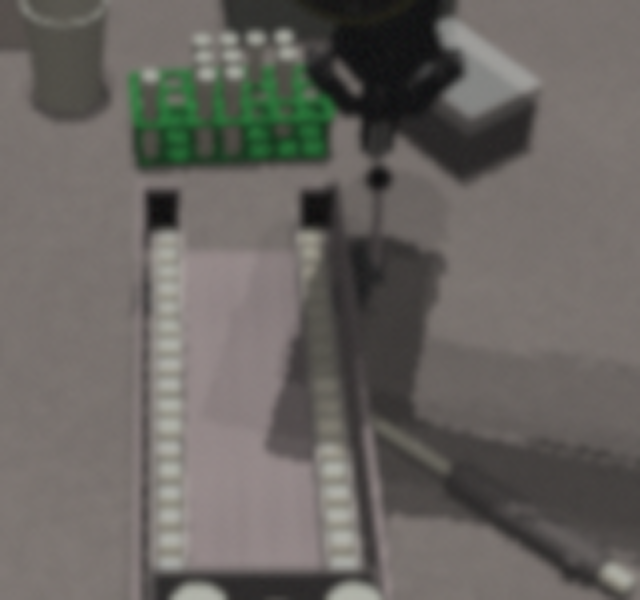

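The knob, at (377,178) in the crop, lies directly uphill of the closed fingers at (378,145) and is aligned with them. I'll push halfway first, which stays below the release angle, to calibrate the offset.

Call:
{"method": "jog_arm", "body": {"moves": [[[-0.03, 0, 0, 0, 0, 0, 0], [-0.06, 0, 0, 0, 0, 0, 0], [-0.085, 0, 0, 0, 0, 0, 0], [-0.11, 0, 0, 0, 0, 0, 0], [-0.137, 0, 0, 0, 0, 0, 0], [-0.137, 0, 0, 0, 0, 0, 0], [-0.137, 0, 0, 0, 0, 0, 0]]]}}

```text
clock: 4.4
eef_pos: [480.3, -226.1, 102.8]
orientation: [0.0, 0.736, -0.677, -0.001]
force: [0.3, -0.1, -0.2]
finger_gap: -0.1
grip_force: 0.0
```

Run:
```python
from h import *
s=manip.get_state();print(s['eef_pos'],s['orientation'],s['force'])
c=cam('side');th=.0815;ey=np.array([-np.sin(th),np.cos(th),0]);ex=np.array([np.cos(th),np.sin(th),0])
s0=dict(np.load('side0.npz'))
k0=np.array([481.1,-240.2,110.8]);print('k0 proj',proj(c,k0))
pv=k0+36*ey;pv[2]=45
for q in(.3,.4,.5,.6,.7):print(q,proj(c,pv+75*np.sin(q-.5)*ey+[0,0,75*np.cos(q-.5)]))
cv2.imwrite('pics/s2.png',cv2.resize(c['image'][100:200,290:360],None,fx=6,fy=6,interpolation=cv2.INTER_CUBIC))
```

```text
[ 480.3182347  -226.10184315  102.81601583] [ 5.40860424e-05  7.36223428e-01 -6.76738351e-01 -5.15363347e-04] [ 0.26036491 -0.12669336 -0.24120043]
k0 proj [[324.44833945 143.98929306]]
0.3 [[325.23382988 146.44787526]]
0.4 [[325.46984818 147.72709882]]
0.5 [[325.68847385 149.22056552]]
0.6 [[325.8870385  150.91412174]]
0.7 [[326.06306658 152.79080084]]
```

View pics/s2.png

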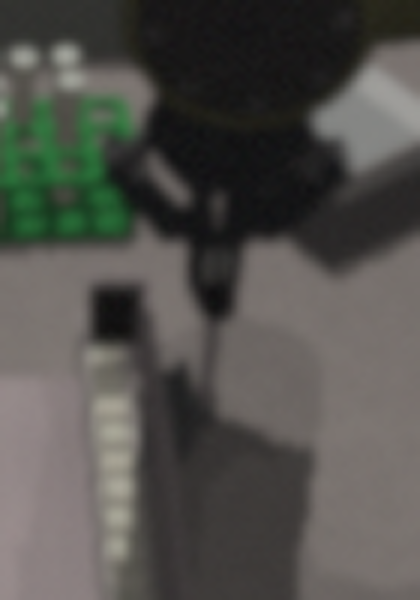

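The lever is at about 0.5: the knob is at crop (214,300), which is row 149.8 against a predicted 149.2–149.7. Before releasing the tray, I'll prepare and test the tray tracker, which uses the tube caps in both views.

```bash
cat > trk.py <<'E'
from h import *
th=.0815;ey=np.array([-np.sin(th),np.cos(th),0]);ex=np.array([np.cos(th),np.sin(th),0]);L=np.array([588.4,-228.1,60.])
def lip(P): d=np.asarray(P)-L; return d@ex,d@ey
def capy(c):
    I=c['image'].astype(int);m=(I.min(2)>I.max()*0.60).astype(np.uint8)
    m=cv2.morphologyEx(m,cv2.MORPH_OPEN,cv2.getStructuringElement(cv2.MORPH_ELLIPSE,(7,7)))
    n,l,st,ce=cv2.connectedComponentsWithStats(m);out=[]
    for i in range(1,n):
        y=300.
        for _ in range(4):
            p=onz(c,ce[i],60+.067*(y+110)+133);x,yy=lip(p);y=yy+9-105
        if abs(x)<60 and 40<st[i,4]<260: out.append((round(x),round(y if abs(x)>25 else y-15,1),st[i,4]))
    return out
E
python3 - <<'E'
from trk import *
for n in('side','top'): c=dict(np.load(n+'0.npz'));print(n,c['image'].max(),capy(c))
s=manip.get_state();print(lip(s['eef_pos']))
E
```

```text
side 173 [(43, np.float64(404.6), np.int32(121)), (-44, np.float64(404.6), np.int32(127))]
top 211 [(46, np.float64(401.3), np.int32(154)), (-1, np.float64(404.6), np.int32(162)), (-53, np.float64(-482.5), np.int32(167)), (-44, np.float64(401.7), np.int32(135))]
(np.float64(-107.54577196014482), np.float64(10.555703762295279))
```

Call:
{"method": "jog_arm", "body": {"moves": [[[-0.05, 0, 0, 0, 0, 0, 0], [-0.087, 0, 0, 0, 0, 0, 0], [-0.087, 0, 0, 0, 0, 0, 0], [-0.08, -0.08, 0, 0, 0, 0, 0], [-0.085, -0.2, 0, 0, 0, 0, 0.5], [-0.2, -0.27, 0, 0, 0, 0, 0.5], [-0.33, -0.27, 0, 0, 0, 0, 0.5], [-0.42, -0.27, 0.03, 0, 0, 0, 0.5], [-0.45, -0.27, 0.05, 0, 0, 0, 0.5]]]}}

```text
clock: 5.58
eef_pos: [573.0, -36.5, 82.7]
orientation: [0.0, 0.737, -0.676, -0.0]
force: [0.5, -0.3, -1.2]
finger_gap: 42.7
grip_force: 0.0
```

Run:
```python
from trk import *
import time
def go(n):
    t=manip.get_state()['clock'];c=cam(n);print(n,t,capy(c));return c
a=go('side');b=go('top');go('side')
s=manip.get_state();print(s['clock'],s['eef_pos'],lip(s['eef_pos']),s['force'],s['finger_gap'])
cv2.imwrite('pics/s3.png',np.hstack([a['image'][100:300,200:400],b['image'][150:350,120:400]]))
```

```text
side 5.575 [(55, np.float64(90.7), np.int32(69)), (6, np.float64(180.4), np.int32(171)), (58, np.float64(207.7), np.int32(88)), (50, np.float64(299.2), np.int32(243)), (3, np.float64(322.2), np.int32(67)), (25, np.float64(361.9), np.int32(68)), (56, np.float64(676.1), np.int32(72)), (29, np.float64(699.9), np.int32(253)), (-20, np.float64(697.1), np.int32(86)), (7, np.float64(716.9), np.int32(77))]
top 5.625 [(54, np.float64(312.8), np.int32(47)), (-43, np.float64(-285.2), np.int32(196)), (-54, np.float64(-482.9), np.int32(172)), (-1, np.float64(721.9), np.int32(101))]
side 5.675 [(55, np.float64(90.4), np.int32(68)), (6, np.float64(179.3), np.int32(161)), (58, np.float64(206.1), np.int32(95)), (-39, np.float64(206.5), np.int32(42)), (58, np.float64(271.6), np.int32(70)), (43, np.float64(304.6), np.int32(104)), (-23, np.float64(699.8), np.int32(54)), (7, np.float64(716.9), np.int32(73))]
5.725 [572.90475789 -38.39344357  82.95415379] (np.float64(0.0001650135234445571), np.float64(190.3383305605638)) [ 0.1124405  -0.52503906  0.79317887] 42.63642040580854
```

View pics/s3.png

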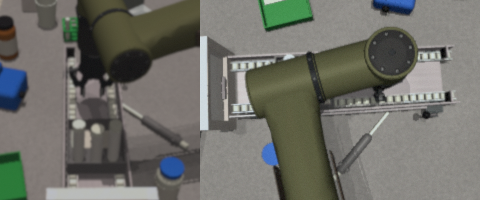

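The arm hides the tray in the top view. In the side crop the caps show at (77,127) and (97,127), and the tray is rolling at y≈300. I'll take two more side frames to get its speed.

```bash
cat > t2.py <<'E'
from trk import *
def caps(I,c,off=(0,0)):
    I=I.astype(int).min(2);out=[]
    for T in(95,105,115,125,135):
        m=cv2.morphologyEx((I>T).astype(np.uint8),cv2.MORPH_OPEN,cv2.getStructuringElement(cv2.MORPH_ELLIPSE,(7,7)))
        n,l,st,ce=cv2.connectedComponentsWithStats(m)
        for i in range(1,n):
            y=300.
            for _ in range(4):
                x,yy=lip(onz(c,ce[i]+np.array(off),60+.067*(y+110)+133));y=yy+9-105
            if 36<abs(x)<50 and 20<y<420 and 50<st[i,4]<170: out.append((T,int(x),float(round(y-4,1)),int(st[i,4])))
    return out
E
python3 - <<'E'
from t2 import *
for k in range(2):
    t=manip.get_state()['clock'];c=cam('side');np.savez(f'r{k}.npz',**c);print(t,caps(c['image'],c))
print(manip.get_state()['clock'])
print('5.575',caps(cv2.imread('pics/s3.png')[:,:200],c,(200,100)))
print('init',caps(np.load('side0.npz')['image'],c))
E
```

```text
5.725 [(95, -37, 205.2, 97), (105, -37, 205.1, 79), (115, 48, 282.0, 162), (125, 43, 292.5, 91), (135, 43, 292.1, 83)]
5.775 [(95, -37, 205.2, 98), (105, -37, 204.5, 76), (115, 43, 282.9, 99), (125, 43, 282.6, 91), (135, 43, 282.8, 80)]
5.825
5.575 [(95, -37, 209.0, 99), (105, -37, 208.2, 76), (125, 43, 317.4, 100), (135, 43, 316.9, 87)]
init [(105, 43, 400.6, 115), (105, -43, 400.4, 125), (115, 42, 400.0, 109), (115, -42, 399.8, 110), (125, 46, 112.9, 162), (125, 42, 400.3, 92), (125, -42, 400.4, 96), (135, 43, 400.6, 83), (135, -43, 400.1, 84)]
```

Call:
{"method": "jog_arm", "body": {"moves": [[[0, 0, 0, 0, 0, 0, 0.5], [0.0125, 0, 0.001, 0, 0, 0, 0.5], [0.0525, 0, 0.0035, 0, 0, 0, 0.5], [0.115, 0, 0.008, 0, 0, 0, 0.5], [0.1825, 0, 0.012, 0, 0, 0, 0.5], [0.245, 0, 0.016, 0, 0, 0, 0.5], [0.295, 0, 0.02, 0, 0, 0, 0.5], [0.3325, 0, 0.022, 0, 0, 0, 0.5], [0.3575, 0, 0.024, 0, 0, 0, 0.5], [0.37, 0, 0.025, 0, 0, 0, 0.5]]]}}

```text
clock: 7.08
eef_pos: [585.5, -185.9, 73.2]
orientation: [0.0, 0.736, -0.677, -0.0]
force: [0.5, -0.3, -0.1]
finger_gap: 42.9
grip_force: 0.0
```

Call:
{"method": "jog_arm", "body": {"moves": [[[0, 0, 0, 0, 0, 0, 0.5], [0, 0, 0, 0, 0, 0, 0.5], [0, 0, 0, 0, 0, 0, 0.5], [0, 0, 0, 0, 0, 0, 0.5], [0, 0, 0, 0, 0, 0, 0.5], [0, 0, 0, 0, 0, 0, 0.5], [0, 0, 0, 0, 0, 0, 0.5], [0, 0, 0, 0, 0, 0, 0.5], [0, 0, 0, 0, 0, 0, 0.5], [0, 0, 0, 0, 0, 0, 0.5]]]}}

```text
clock: 8.32
eef_pos: [585.5, -185.6, 73.4]
orientation: [0.0, 0.736, -0.677, 0.0]
force: [0.2, -0.7, 0.4]
finger_gap: 42.4
grip_force: 0.1
```

Run:
```python
from t2 import *
c=cam('side');print(caps(c['image'],c))
s=manip.get_state();print(s['clock'],s['eef_pos'],lip(s['eef_pos']),s['force'],s['finger_gap'])
cv2.imwrite('pics/s4.png',cv2.resize(c['image'][100:300,220:380],None,fx=3,fy=3,interpolation=cv2.INTER_CUBIC))
```

```text
[(125, -38, 361.5, 93)]
8.375 [ 585.4681106  -185.60470383   73.3649739 ] (np.float64(0.5373761976370122), np.float64(42.59292663115567)) [0.44900988 0.48200997 0.58035273] 43.0762016657161
```

View pics/s4.png

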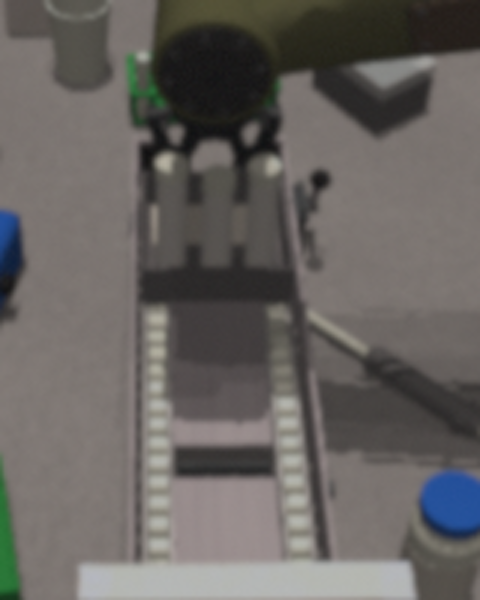

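All three tubes are standing and the tray is held short of the tabs; the caps are at crop (168,163) and (265,163) and the rear edge at row 270. Next I'll ease it down.

Call:
{"method": "jog_arm", "body": {"moves": [[[0.005, 0, 0, 0, 0, 0, 0.5], [0.015, 0, 0.001, 0, 0, 0, 0.5], [0.025, 0, 0.0015, 0, 0, 0, 0.5], [0.035, 0, 0.002, 0, 0, 0, 0.5], [0.045, 0, 0.003, 0, 0, 0, 0.5], [0.055, 0, 0.0035, 0, 0, 0, 0.5], [0.065, 0, 0.0045, 0, 0, 0, 0.5], [0.075, 0, 0.005, 0, 0, 0, 0.5], [0.085, 0, 0.0055, 0, 0, 0, 0.5], [0.095, 0, 0.0065, 0, 0, 0, 0.5]]]}}

```text
clock: 9.62
eef_pos: [588.7, -223.7, 70.8]
orientation: [0.0, 0.736, -0.677, 0.0]
force: [-0.7, 0.3, -0.6]
finger_gap: 42.6
grip_force: 0.1
```

Call:
{"method": "jog_arm", "body": {"moves": [[[0.005, 0, 0, 0, 0, 0, 0.5], [0.01, 0, 0.0005, 0, 0, 0, 0.5], [0.015, 0, 0.001, 0, 0, 0, 0.5], [0.02, 0, 0.001, 0, 0, 0, 0.5], [0.025, 0, 0.0015, 0, 0, 0, 0.5], [0.03, 0, 0.002, 0, 0, 0, 0.5], [0.035, 0, 0.002, 0, 0, 0, 0.5], [0.04, 0, 0.0025, 0, 0, 0, 0.5], [0.045, 0, 0.003, 0, 0, 0, 0.5], [0.05, 0, 0.003, 0, 0, 0, 0.5]]]}}

```text
clock: 10.88
eef_pos: [590.3, -243.5, 69.5]
orientation: [0.0, 0.736, -0.677, -0.0]
force: [0.4, 1.2, 0.6]
finger_gap: 42.6
grip_force: 0.0
```

Call:
{"method": "jog_arm", "body": {"moves": [[[0.005, 0, 0, 0, 0, 0, 0.5], [0.01, 0, 0, 0, 0, 0, 0.5], [0.015, 0, 0, 0, 0, 0, 0.5], [0.02, 0, 0, 0, 0, 0, 0.5], [0.02, 0, 0, 0, 0, 0, 0.5]]]}}

```text
clock: 11.5
eef_pos: [591.0, -251.5, 69.5]
orientation: [0.0, 0.736, -0.677, 0.0]
force: [-0.2, -0.8, -1.0]
finger_gap: 42.6
grip_force: 0.0
```

Run:
```python
from t2 import *
c=cam('side')
s=manip.get_state();print(s['clock'],s['eef_pos'],lip(s['eef_pos']),s['force'],s['finger_gap'])
o=c['image'][100:300,220:380]
for y in(0,10): # predicted rear top edge ends
    P=[L+ex*x+ey*(y+150-45*.067)+np.array([0,0,(y+150)*.067+45]) for x in(-72,72)];print(y,proj(c,P))
cv2.imwrite('pics/s5.png',cv2.resize(o,None,fx=3,fy=3,interpolation=cv2.INTER_CUBIC))
```

```text
11.55 [ 590.95995076 -251.40687715   69.5180975 ] (np.float64(0.6540451988952314), np.float64(-23.43792002543903)) [-0.47941268 -0.24035572 -0.55371126] 42.84087052440164
0 [[316.50039127 176.24709166]
 [266.65869777 176.27699664]]
10 [[316.76438098 178.48276346]
 [266.64533845 178.51727226]]
```

View pics/s5.png

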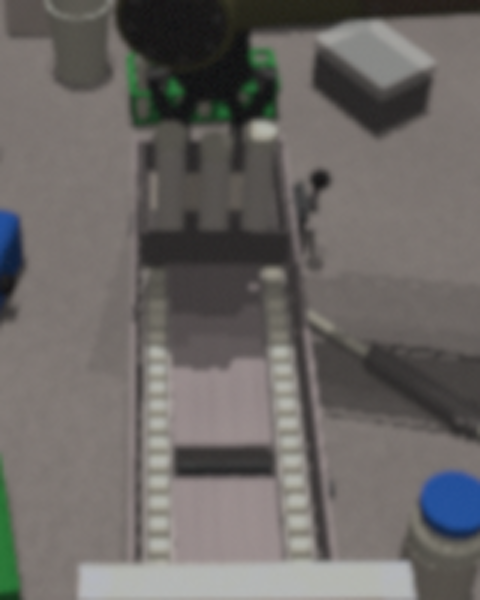

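The tray's rear edge is at row 177, where it should be with the tray at the tabs, and the fingers have moved clear. I'll lift away.

Call:
{"method": "jog_arm", "body": {"moves": [[[0, 0, -0.02, 0, 0, 0, 0.5], [0, 0, -0.06, 0, 0, 0, 0.5], [0, 0, -0.12, 0, 0, 0, 0.5], [0, 0, -0.2, 0, 0, 0, 0.5], [0, 0, -0.3, 0, 0, 0, 0.5], [0, 0, -0.4, 0, 0, 0, 0.5], [0, 0.1, -0.45, 0, 0, 0, 0.5], [0, 0.2, -0.45, 0, 0, 0, 0.5], [0, 0.3, -0.45, 0, 0, 0, 0.5], [0, 0.38, -0.45, 0, 0, 0, 0.5]]]}}

```text
clock: 12.8
eef_pos: [438.1, -264.3, 251.5]
orientation: [-0.0, 0.736, -0.677, 0.001]
force: [-0.4, -0.5, 0.6]
finger_gap: 42.5
grip_force: 0.0
```

Run:
```python
from t2 import *
c=cam('side');t=cam('top');print(caps(c['image'],c),capy(t),manip.get_state()['force'])
pv=np.array([481.1,-240.2,45])+36*ey
for q in(.85,.95,1):print(q,proj(c,pv+75*np.sin(q-.5)*ey+[0,0,75*np.cos(q-.5)]))
cv2.imwrite('pics/s6.png',np.hstack([cv2.resize(c['image'][120:240,240:350],(440,480),interpolation=cv2.INTER_CUBIC),cv2.resize(t['image'][185:305,290:380],(360,480),interpolation=cv2.INTER_CUBIC)]))
```

```text
[] [(0, np.float64(2.7), np.int32(117)), (-47, np.float64(-281.1), np.int32(123)), (-53, np.float64(-482.5), np.int32(167))] [-0.33401423  0.21060378  0.35967978]
0.85 [[326.28003738 155.90557513]]
0.95 [[326.390572   158.14895704]]
1 [[326.43502715 159.31144722]]
```

View pics/s6.png

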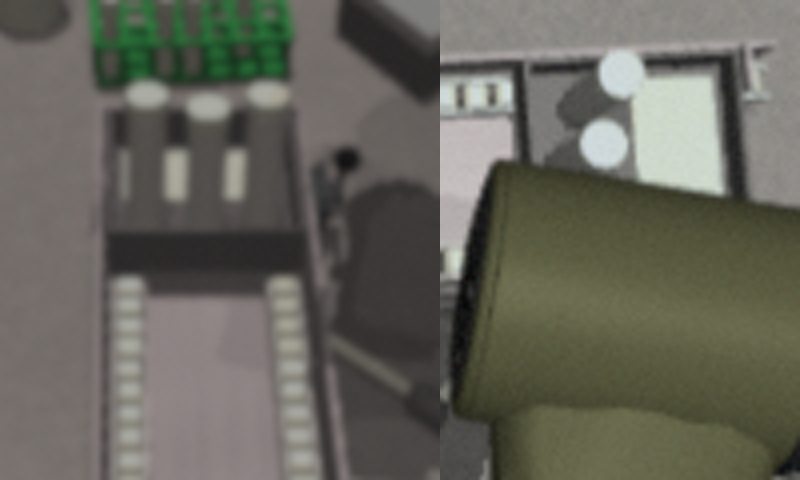

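The tray is square on both tabs (cap estimate y≈0), the tubes are upright, and the knob at row 159.5 puts the lever at about 1.0. I'll hand in the job.

```bash
python3 -c "
from station import manip
print(manip.close_job())"
```

```text
the job is handed in; nothing more can be done
None
```

I threw the lever fully over, caught the rolling tray about 50 mm short of the tabs and held it still for over a second. I then eased it down onto both tabs with all three tubes upright, let go, and handed the job in; the hand-in returned no verdict.

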